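# Set the sliding leg of the portafilter stand and clamp it

## Robot

A 6-joint arm with a two-finger parallel gripper is mounted at the origin on a cart in front of the work surface, level with it; the furniture and walls round the work are solid. World frame = base frame: x ahead of the robot, y to its left, z up, the work surface at z = 0. Lengths are in mm, angles in degrees, forces in N, time in s.
With the tool pointing down it reaches from about 350 to 850 mm from the base axis. Payload 8.1 kg.
Tool frame: the origin (TCP) lies midway between the tips of the shut fingers; the grasp point (between the pads) lies 19 mm behind it; z points along the fingers, y is the direction in which the jaws open and shut (so a half turn about z gives the same grasp; the last joint's range is limited). The gripper opens to 85 mm and grips with 20 to 120 N. Pads are 22 mm wide; open, the fingers measure 114 mm over their backs; the gripper's body (76 mm by 85 mm) begins 54 mm behind the grasp point. The pads swing forward as they close: fully open they stand 13 mm farther back than shut.
Start: joints at [-80.753, 7.471, 85.268, -0, 87.261, -4.893], TCP at [146.602, -581.819, 231.292] pointing down, gripper open.
Joint ranges: [-169.43, 169.43], [-51.17, 129.36], [1.28, 143.12], [-76.62, 256.62], [0, 156.53], [-152.29, 152.29]. Speed limits (degrees/s): [136.94, 136.94, 159.86, 180, 180, 180].

## Interface

Orientations are given as [roll, pitch, yaw] about the fixed x, y, z axes, in that order (R = Rz(yaw) Ry(pitch) Rx(roll)).
In Python, from bench import telemetry, snapshot, camera_params, job gives the robot as it stands. The module is installed in compiled form; this text tells all that it offers.
- The arm moves only by the shell command python3 -m jog 'ROWS' [FORCE]. ROWS is JSON, a list that holds one entry, the list of rows, each a list of 7 numbers: the shift along the tool's x, y, z in units of 50 mm (1.0 is 50 mm), then the turn, a rotation vector about the tool's x, y, z in units of 2 pi rad (1.0 is 2 pi rad), then the opening, from 0 (shut) to 1 (fully open). In form: [[[dx, dy, dz, rx, ry, rz, claw], ...]]. A call has 1 to 12 rows; each row shifts and turns the commanded pose from where the row before left it, along the tool's axes as they then stand; what a row does not reach is not made up. A row lasts 1/8 s, in which the tool goes at most 62.5 mm and 10.7 degrees, less where a joint would pass 70% of its speed; a pose out of reach is approached as far as the arm can. A call with a number of a shift or a turn outside -1 to 1 is refused whole. A call with a gripper value outside its range is refused whole. The fingers move at their own pace and stop on an object; FORCE is the grip in N (left out, the last holds). Time passes only in rows, so rows that do not move let the fingers close. It gives the time, the measured TCP pose, the force and the opening at its end, in the units of the state.
- telemetry.sense(): the state, without advancing time (a new reading comes with each control period).
- snapshot(name): name is "side" or "top"; returns (picture, depth): 480x640x3 uint8, red, green, blue; 480x640 float32, mm along the optical axis (not along the pixel's ray), 0 where there is no reading.
- camera_params(name): a dict with "K" (3x3 intrinsics, pixels), "D" ([k1, k2, p1, p2, k3] as OpenCV has them; the pictures are not rectified), "extrinsics" (4x4, takes a point from camera to world coordinates). Camera axes: x right, y down, z forward; pixel columns grow to the right and rows downward; lengths in mm; the calibration is good to about 2 mm. A picture is of the moment at which its call begins. camera_params takes no time and is no camera call.
- job.hand_in(): hands the job in, once; it reports no verdict.
The state is a dict: "time": time; "joint_pos": joint angles; "qd": joint speeds; "joint_efforts": joint torques, N m; "tool_pos": TCP position; "tcp_rot": TCP orientation; "ft_force": force on the tool from outside, world axes, zero at the start; "wrist_torque": the same for the moment, N m; "finger_gap": finger opening in mm.
Only numpy, scipy, OpenCV 4.12 (cv2) and the standard library are available. Lean on these libraries where they do the work, as an engineer would, in place of code of your own. Each camera call takes 0.05 s, during which the arm holds its last target. There are 200 camera calls.

## Task

The coffee tamper is standing in the channel of the metal portafilter stand, in the way of its spring-loaded sliding leg: first move it, upright, onto the small wooden tray and let go of it there. Then push the leg out until its pointer lines up with the mark of the steel clip on the rail, the cam lever still open, and, keeping the leg there, squeeze the lever shut against the fixed tab beside it. Finish while still holding leg and lever squeezed at the mark (do not let go: the spring would drive the leg back), and leave the other things on the worktop alone.

Things in the scene. Friction and masses are not known exactly. Their poses are not given: they have to be found in the camera images.
- stand: Low metal portafilter stand fixed to the worktop: aluminium plate 280 x 150 mm, upper face at z 12 mm, two dark rails along its x at y = -50 and +50 mm (tops z 22 mm), a fixed fork (to z 57 mm) at x = +112 mm. Origin: on the worktop under the plate, whose centre is 10 mm toward -x of it. x axis: the way the leg is pushed out, away from the robot, turned up to 0.35 rad; z up.
- leg (a joint): How far the sliding leg is pushed out along the stand's x axis, m: 0 = fully in (start), 0.11 = end stop. A spring always pushes it back toward 0, with about 4.5 N at 0 and 6.5 N at 0.08, also when the cam lever is closed, so it must be held. The mark lies 0.05 to 0.085 out.
- crossbar (a point): Middle of the near face of the leg's crossbar; moves with the leg; at leg = 0 it is (-100, 0, 30) mm in the stand frame. The face is flat, upright, faces the stand's -x, 100 mm long along y, z 22 to 38 mm: two fingertips, one outside the tab and one outside the lever, can push on it. Ahead of it the leg ends in a rubber cradle at leg x -36 mm; nothing on the leg is above z 70 mm.
- tab_tip (a point): Free (-x) end, at mid-height, of the leg's fixed thumb tab: an upright plate 7 mm thick, z 42 to 66 mm, parallel to the stand's x, 9 mm to the -y side of the leg's middle line; it passes over the crossbar and ends 23 mm on the near (-x) side of the crossbar's near face.
- cam_lever (a joint): Opening of the cam lever, rad: 0 = closed, parallel to the tab; starts 0.42 to 0.52. Swings level toward +y about an upright hinge on the leg, 27 mm ahead (+x) of the crossbar face and 9 mm to +y of the middle line. Stiff: stays where left, about 3 to 4 N beside the crossbar moves it. Over their outer faces tab and lever measure 25 mm closed, centred on the middle line.
- lever_tip (a point): Free end of the cam lever at mid-height, 50 mm from its hinge (a plate 7 mm thick, z 42 to 66 mm, reaching toward -x over the crossbar). Open, its outer face is up to 36 mm to the +y side of the leg's middle line; the tab's outer face is 12.5 mm to the -y side.
- pointer (a point): Outer end of the small upright pointer blade (3 mm thick) on the +y side of the leg, above the +y rail, z 32 mm; moves with the leg; 55 mm ahead (+x) of the crossbar's near face.
- mark (a point): The length mark: the upright blade (3 mm thick, 16 mm high) on top of a small steel clip on the +y rail, just outside the pointer's path. The leg is at its mark when pointer and mark have the same x in the stand frame. The clip is fixed.
- tamper: Coffee tamper standing upright, 0.3 to 0.6 kg: steel base 58 mm across and 22 mm high, dark wooden bulb handle about 39 mm across, 90 mm high in all. Origin: centre of the underside, z up. Starts between the rails on the stand's plate (underside at z 12 mm), just ahead of the leg's cradle. Grasp the bulb from above.
- wood_tray: Small light wooden tray, 134 (x) x 178 (y) x 13 mm, inner floor 6 to 8 mm above the worktop; on the worktop to the left or right of the stand. Origin: centre of the underside.
- brew_scale: Flat black brew scale 142 x 112 x 25 mm, on the worktop on the other side from the tray. Bystander: leave alone. Origin: centre of the underside.
- dosing_cup: Steel dosing cup 60 mm across, 60 mm high, beside the stand's far left part. Bystander: leave alone. Origin: centre of the underside.
- leveller: Black round leveller 61 mm across, 35 mm high, beside the stand's far right part. Bystander: leave alone. Origin: centre of the underside.
- milk_jug: White jug, 130 mm high, at the back left. Bystander: leave alone. Origin: centre of the underside.
- cream_cup_b: Cream-coloured cup, 63 mm high, at the back right. Bystander: leave alone. Origin: centre of the underside.
- espresso_cup: White espresso cup, 56 mm high, at the right. Bystander: leave alone. Origin: centre of the underside.
Things that resemble listed ones, but are neither listed nor needed, are in the scene too. Leave any red or yellow look-alike of the tamper alone.

How it is judged (in metres and radians):
On the way, in this order (a step that is already met when the one before it is completed fails the run):
1. the tamper stands released and upright on the wooden tray, the leg still in (x of tamper in the frame of wood_tray between -0.05 and 0.05 m and y of tamper in the frame of wood_tray between -0.07 and 0.07 m and z of tamper in the frame of wood_tray below 0.016 m and angle between tamper's own z axis and vertical below 0.15 rad and contact force between the fingers and tamper below 0.2 N and linear speed of tamper below 0.03 m/s and value of joint leg below 0.02 m), for 0.2 s.
2. the leg is pushed out to the mark with the cam lever still open (x of pointer in the frame of mark between -0.005 and 0.005 m and value of joint cam_lever above 0.2 rad), for 0.2 s.
3. the cam lever is closed with the leg at the mark (x of pointer in the frame of mark between -0.006 and 0.006 m and value of joint cam_lever below 0.08 rad), for 0.2 s.
At the end, for the whole second after the job is handed in: Still held by the robot, the leg's pointer is within 6 mm of the mark and the cam lever shut (under 0.08 rad), fingers pressing the lever with over 1.5 N and leg and lever together with over 3 N; the tamper stands upright, released and at rest on the wooden tray (all of step 3 and contact force between the fingers and cam_lever above 1.5 N and contact force between the fingers and leg above 3 N and x of tamper in the frame of wood_tray between -0.05 and 0.05 m and y of tamper in the frame of wood_tray between -0.07 and 0.07 m and z of tamper in the frame of wood_tray below 0.016 m and angle between tamper's own z axis and vertical below 0.15 rad and contact force between the fingers and tamper below 0.2 N and linear speed of tamper below 0.03 m/s); the arm keeps its last pose, push and grip.
It fails at once if the cam lever is closed away from the mark (value of joint cam_lever below 0.2 rad and (x of pointer in the frame of mark above 0.012 m or x of pointer in the frame of mark below -0.012 m)).
It fails at once if the tamper is tipped over (angle between tamper's own z axis and vertical above 0.5 rad).
It fails at once if another thing on the worktop is shoved away (distance of any of brew_scale, dosing_cup, leveller, milk_jug, cream_cup_b, espresso_cup from where it was at the start of the episode above 0.03 m).
It also fails if it takes over 54 s, if anything falls off the work surface, if the arm or the gripper's body presses on something with over 40 N, if the wrist force passes 120 N, or if a joint passes its speed limit or range.

## Working session

There is one attempt and no reset: what is moved stays moved. The work goes in short steps, Python scripts to look and compute and a shell command to move; the robot and the scene stay as the last step left them, time stands still between calls to the robot, and variables do not carry over. Pictures are saved under pics/ and viewed, about 8 in all and at most 12, crops included, and the job is handed in when it is done.

```bash
mkdir -p pics
cat > h.py <<'E'
import numpy as np, cv2
from bench import telemetry, snapshot, camera_params, job
def cam(n):
    c=camera_params(n); return np.array(c["K"],float),np.array(c["D"],float),np.array(c["extrinsics"],float)
def ray(n,uv):
    K,D,E=cam(n); p=cv2.undistortPoints(np.array(uv,float).reshape(-1,1,2),K,D).reshape(-1,2)
    d=np.c_[p,np.ones(len(p))]@E[:3,:3].T
    return E[:3,3],d
def plane(n,uv,z):
    o,d=ray(n,uv); return o+d*((z-o[2])/d[:,2])[:,None]
def cloud(n,dep):
    K,D,E=cam(n); v,u=np.mgrid[0:480,0:640]
    o,d=ray(n,np.c_[u.ravel(),v.ravel()]); P=o+d*dep.reshape(-1,1); P[dep.ravel()==0]=np.nan
    return P.reshape(480,640,3)
def proj(n,P):
    K,D,E=cam(n); Ei=np.linalg.inv(E); r=cv2.Rodrigues(Ei[:3,:3])[0]
    return cv2.projectPoints(np.array(P,float).reshape(-1,1,3),r,Ei[:3,3],K,D)[0].reshape(-1,2)
def take(n,f):
    p,d=snapshot(n); cv2.imwrite("pics/%s.png"%f,p[:,:,::-1]); np.save("pics/%s.npy"%f,d); return p,d
E
python3 - <<'E'
from h import *
for n in("top","side"):
    p,d=take(n,n+"0"); print(n,cam(n)[2].round(3).tolist(), (d==0).mean())
print(telemetry.sense())
E
```

```text
top [[-0.013, -0.982, 0.191, 375.233], [-1.0, 0.012, -0.005, -0.234], [0.003, -0.191, -0.982, 1354.754], [0.0, 0.0, 0.0, 1.0]] 0.004059244791666666
side [[-0.906, -0.29, 0.31, 256.231], [-0.424, 0.602, -0.677, 832.049], [0.009, -0.744, -0.668, 886.22], [0.0, 0.0, 0.0, 1.0]] 0.03770833333333334
{'time': 0.1, 'joint_pos': array([-8.07540693e+01,  7.51115801e+00,  8.53246284e+01,  7.88240266e-04,
        8.72610331e+01, -4.89339994e+00]), 'qd': array([-0.0109526 ,  0.00447437, -0.08330611,  0.01847051, -0.04271263,
        0.06239538]), 'joint_efforts': array([ 2.85778860e-04, -5.70951641e+01, -5.01942086e+01, -7.47417744e-05,
        8.09503166e-03, -2.45118520e-05]), 'tool_pos': array([ 146.51050067, -581.31920946,  230.33017073]), 'tcp_rot': array([-1.79903601e+02, -9.04330811e-03,  1.41392847e+01]), 'ft_force': array([ 0.38014021, -0.01123859, -0.274592  ]), 'wrist_torque': array([0.02361799, 0.00886345, 0.00369421]), 'finger_gap': 85.11467898839696}
```

View pics/top0.png

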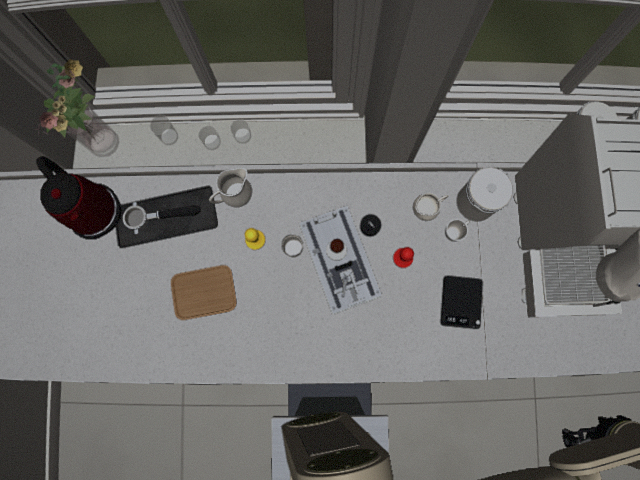

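View pics/side0.png

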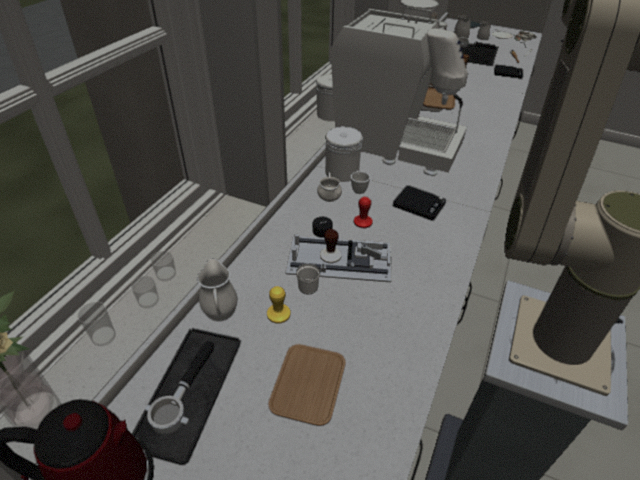

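Top view: the stand is centred near (342,258) with the tamper at (337,247). The tray is at (204,292), the scale at (461,302), the yellow look-alike at (254,239) and the red one at (404,257). Next I'll look closer at the stand.

Run:
```python
from h import *
t=cv2.imread("pics/top0.png"); s=cv2.imread("pics/side0.png")
a=cv2.resize(t[200:320,295:390],None,fx=5,fy=5,interpolation=cv2.INTER_CUBIC)
b=cv2.resize(s[220:290,280:400],(800-475,190))
a=cv2.convertScaleAbs(a,alpha=1.3)
cv2.imwrite("pics/c1.png",a)
P=cloud("top",np.load("pics/top0.npy"))
hsv=cv2.cvtColor(t,cv2.COLOR_BGR2HSV)
# tray
m=((hsv[:,:,0]>5)&(hsv[:,:,0]<25)&(hsv[:,:,1]>80)&(hsv[:,:,2]>90)).astype(np.uint8)
m[:260]=0;m[330:]=0;m[:,:160]=0;m[:,250:]=0
c=max(cv2.findContours(m,0,2)[0],key=cv2.contourArea)
q=plane("top",c.reshape(-1,2),12)[:,:2].astype(np.float32)
print("tray",cv2.minAreaRect(q), "z",np.nanmedian(P[:,:,2][m>0]))
# tamper handle
m=((hsv[:,:,1]>90)&(hsv[:,:,2]<110)).astype(np.uint8); w=np.zeros_like(m); w[232:262,322:352]=1; m&=w
c=max(cv2.findContours(m,0,2)[0],key=cv2.contourArea)
print("handle",cv2.minEnclosingCircle(c),"top z",np.nanmax(P[:,:,2][m>0]))
(u,v),r=cv2.minEnclosingCircle(c); print(plane("top",[[u,v]],75))
# dark rails
g=cv2.cvtColor(t,cv2.COLOR_BGR2GRAY)
print(P[255,342],P[292,346],"floor",np.nanmedian(P[330:350,300:400,2]))
```

```text
tray ((491.9192810058594, 351.82000732421875), (131.37088012695312, 176.08111572265625), 9.973494529724121) z 8.271634287131292
handle ((336.5, 245.1666717529297), 6.346582412719727) top z 108.31544986635231
[[609.87802525 -25.04049082  75.        ]]
[591.07304979 -41.06095353  23.23690348] [487.86670538 -50.711451    12.84963029] floor 1.3683079291580498
```

View pics/c1.png

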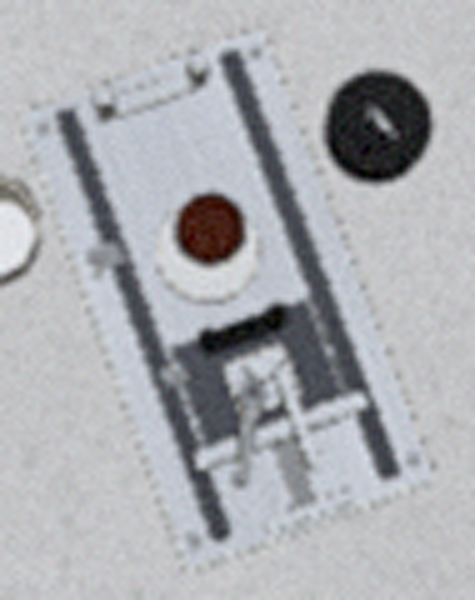

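The crop (5x, offset 295,200) shows these positions:
- Rails run from (66,115) to (220,535) and from (230,55) to (390,475).
- The crossbar runs from (200,462) to (365,402).
- The pointer is near (175,375) and the clip near (105,255).
- The tamper bulb is at (211,229).
- The open lever tip is near (240,480), the tab end near (300,500).

```bash
python3 - <<'E'
from h import *
t=cv2.imread("pics/top0.png"); g=cv2.cvtColor(t,cv2.COLOR_BGR2GRAY).astype(float)
f=lambda a:np.array(a,float)/5+[295,200]-0.4
# rail refinement: dark centroid perpendicular
def rail(a,b):
    a,b=f(a),f(b);out=[]
    for k in np.linspace(.05,.95,40):
        c=a+(b-a)*k; us=np.arange(-4,4.01,.25)
        v=cv2.remap(g.astype(np.float32),(c[0]+us).astype(np.float32)[None],np.full((1,len(us)),c[1],np.float32),1)[0]
        w=np.clip(150-v,0,None)
        if w.sum()>0: out.append([c[0]+(us*w).sum()/w.sum(),c[1]])
    P=plane("top",out,22)[:,:2]
    vx=cv2.fitLine(P.astype(np.float32),cv2.DIST_HUBER,0,.01,.01).ravel(); return vx
L=rail((66,115),(220,535));R=rail((230,55),(390,475))
for v in (L,R): print(v, np.degrees(np.arctan2(v[1],v[0])))
ends=plane("top",[f((66,112)),f((222,540)),f((230,50)),f((391,479))],22); print("rail ends",ends.round(1).tolist())
cor=plane("top",[f((28,105)),f((262,38)),f((435,465)),f((200,568))],12)
print("plate",cv2.minAreaRect(cor[:,:2].astype(np.float32)),cor.round(1).tolist())
scr=plane("top",[f((42,128)),f((257,50)),f((413,458)),f((193,540))],12);print("screws",scr.round(1).tolist(),scr.mean(0))
base=plane("top",[f((208,252))],34);hd=plane("top",[f((211,229))],80)
print("tamper",base,hd)
for z,p in((38,(200,462)),(38,(365,402)),(32,(175,375)),(40,(105,255)),(66,(240,480)),(66,(302,500))): print(p,plane("top",[f(p)],z).round(1))
E
python3 - <<'E'
from h import *
s=cv2.imread("pics/side0.png")
b=cv2.resize(s[225:285,280:400],None,fx=6.6,fy=6.6,interpolation=cv2.INTER_CUBIC)
cv2.imwrite("pics/c2.png",cv2.convertScaleAbs(b,alpha=1.4))
E
```

```text
[9.4206583e-01 3.3542797e-01 5.5952496e+02 9.8154583e+00] 19.598564
[ 9.4338888e-01  3.3168882e-01  6.2316895e+02 -7.3170944e+01] 19.371311
rail ends [[687.8, 54.7, 22.0], [444.3, -30.2, 22.0], [723.1, -39.5, 22.0], [476.6, -124.6, 22.0]]
plate ((586.1719970703125, -37.99470520019531), (281.55780029296875, 143.34071350097656), 19.706073760986328) [[694.5, 76.9, 12.0], [732.6, -58.4, 12.0], [484.8, -150.4, 12.0], [429.5, -18.0, 12.0]]
screws [[680.9, 68.9, 12.0], [725.5, -55.4, 12.0], [488.9, -138.2, 12.0], [445.0, -14.3, 12.0]] [585.07579732 -34.74361487  12.        ]
tamper [[603.68079389 -24.78038401  34.        ]] [[608.31029569 -25.74377418  80.        ]]
(200, 462) [[486.2 -18.5  38. ]]
(365, 402) [[ 518.  -109.9   38. ]]
(175, 375) [[535.1  -5.4  32. ]]
(105, 255) [[601.7  32.6  40. ]]
(240, 480) [[473.9 -39.4  66. ]]
(302, 500) [[462.7 -72.4  66. ]]
```

View pics/c2.png

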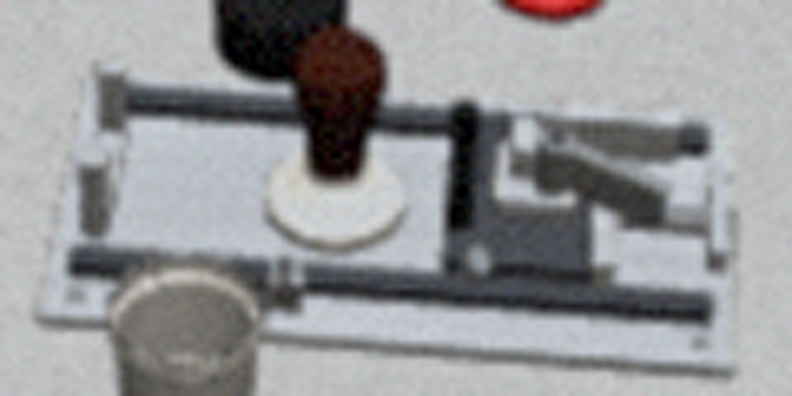

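```bash
cat >> h.py <<'E'
def to(target,yaw=None):
    from scipy.spatial.transform import Rotation as Ro
    s=telemetry.sense(); R=Ro.from_euler('xyz',s["tcp_rot"],degrees=True).as_matrix()
    print("t",round(s["time"],2),"tcp",s["tool_pos"].round(1),"rot",s["tcp_rot"].round(2),"F",s["ft_force"].round(1),"gap",round(s["finger_gap"],1),"-> units",(R.T@(np.array(target)-s["tool_pos"])/50).round(3))
E
python3 -m jog '[[[0,0,0,0,0,-0.015,1],[0.88,-0.53,0,0,0,0,1],[0.88,-0.53,0,0,0,0,1],[0.88,-0.53,0,0,0,0,1],[0.88,-0.53,0,0,0,0,1],[0.88,-0.53,0,0,0,0,1],[0.88,-0.53,0,0,0,0,1],[0.88,-0.53,0,0,0,0,1],[0.88,-0.53,0,0,0,0,1],[0.88,-0.53,0,0,0,0,1],[0.88,-0.53,0,0,0,0,1],[0.88,-0.53,0,0,0,0,1]]]' 40
python3 -c "
from h import *
to([606,-25,150])"
```

```text
time: 1.6
tool_pos: [505.9, -143.7, 230.9]
tcp_rot: [-180.0, 0.0, 19.5]
ft_force: [0.4, 0.2, -0.3]
finger_gap: 86.0
t 1.6 tcp [ 505.9 -143.7  230.9] rot [-1.7999e+02  2.0000e-02  1.9540e+01] F [ 0.4  0.2 -0.3] gap 86.0 -> units [ 2.681 -1.566  1.618]
```

```bash
python3 -m jog '[[[0.88,-0.52,0,0,0,0,1],[0.9,-0.52,0,0,0,0,1],[0.9,-0.52,0.6,0,0,0,1],[0,0,0.6,0,0,0,1],[0,0,0.4,0,0,0,1],[0,0,0,0,0,0,1]]]'
python3 - <<'E'
from h import *
to([606,-25,56])
p,d=take("top","top1"); q,e=take("side","side1")
a=cv2.resize(p[195:310,285:390,::-1],(420,460),interpolation=cv2.INTER_CUBIC)
b=cv2.resize(q[175:290,280:375,::-1],(380,460),interpolation=cv2.INTER_CUBIC)
cv2.imwrite("pics/c3.png",cv2.convertScaleAbs(np.hstack([a,b]),alpha=1.4))
E
```

```text
time: 2.35
tool_pos: [603.7, -27.1, 149.0]
tcp_rot: [-179.9, 0.2, 19.5]
ft_force: [0.2, -0.2, 0.6]
finger_gap: 85.6
t 2.35 tcp [603.7 -27.1 149. ] rot [-179.89    0.22   19.51] F [ 0.2 -0.2  0.6] gap 85.6 -> units [ 0.065 -0.021  1.86 ]
```

View pics/c3.png

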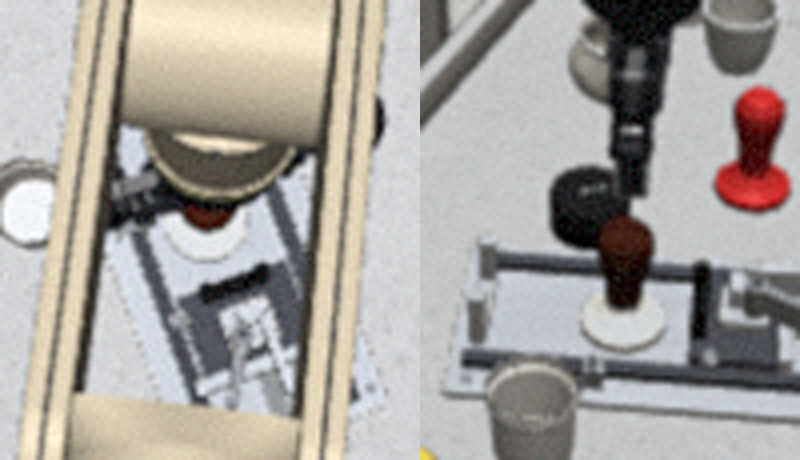

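The fingers are above the bulb, with the leg and clip still visible in both views, so I'm descending and gripping.

```bash
python3 -m jog '[[[0.05,0,0.6,0,0,0,1],[0,0,0.6,0,0,0,1],[0,0,0.5,0,0,0,1],[0,0,0.2,0,0,0,1],[0,0,0,0,0,0,1],[0,0,0,0,0,0,0],[0,0,0,0,0,0,0],[0,0,0,0,0,0,0],[0,0,0,0,0,0,0],[0,0,0,0,0,0,0]]]' 40
python3 -c "
from h import *
to([606,-25,56])"
```

```text
time: 3.7
tool_pos: [608.6, -25.9, 57.4]
tcp_rot: [180.0, -0.1, 19.6]
ft_force: [0.1, 1.5, 5.7]
finger_gap: 36.7
t 3.7 tcp [608.6 -25.9  57.4] rot [ 1.7997e+02 -9.0000e-02  1.9550e+01] F [0.1 1.5 5.7] gap 36.7 -> units [-0.043 -0.035  0.029]
```

```bash
python3 -m jog '[[[0,0,-0.2,0,0,0,0],[0,0,-0.4,0,0,0,0],[0,0,-0.6,0,0,0,0],[0,0,-0.5,0,0,0,0],[0,-0.2,-0.3,0,0,0,0],[0.05,-0.5,0,0,0,0,0],[0.05,-0.7,0,0,0,0,0],[0.05,-0.7,0,0,0,0,0],[0.05,-0.7,0,0,0,0,0],[0.05,-0.7,0,0,0,0,0],[0.05,-0.7,0,0,0,0,0],[0,-0.7,0,0,0,0,0]]]' 40
python3 -m jog '[[[0,-0.7,0,0,0,0,0],[0,-0.7,0,0,0,0,0],[0,-0.7,0,0,0,0,0],[0,-0.5,0,0,0,0,0],[0,-0.35,0,0,0,0,0],[0,-0.2,0,0,0,0,0],[0,0,0,0,0,0,0]]]' 40
python3 - <<'E'
from h import *
to([492,352,53])
p,d=take("top","top2"); q,e=take("side","side2")
# scene geometry: mark & pointer with tamper removed, crops
a=cv2.resize(p[200:320,295:390,::-1],(380,480),interpolation=cv2.INTER_CUBIC)
b=cv2.resize(q[270:430,240:380,::-1],(420,480),interpolation=cv2.INTER_CUBIC)
cv2.imwrite("pics/c4.png",cv2.convertScaleAbs(np.hstack([a,b]),alpha=1.4))
E
```

```text
time: 5.2
tool_pos: [538.8, 211.4, 156.3]
tcp_rot: [-180.0, 0.0, 19.6]
ft_force: [-0.5, -0.7, -4.4]
finger_gap: 36.6
time: 6.08
tool_pos: [487.1, 358.4, 156.2]
tcp_rot: [180.0, 0.0, 19.6]
ft_force: [-0.2, -0.1, -4.6]
finger_gap: 36.9
t 6.08 tcp [487.1 358.4 156.2] rot [1.7999e+02 1.0000e-02 1.9570e+01] F [-0.2 -0.1 -4.6] gap 36.9 -> units [0.05  0.154 2.064]
```

View pics/c4.png

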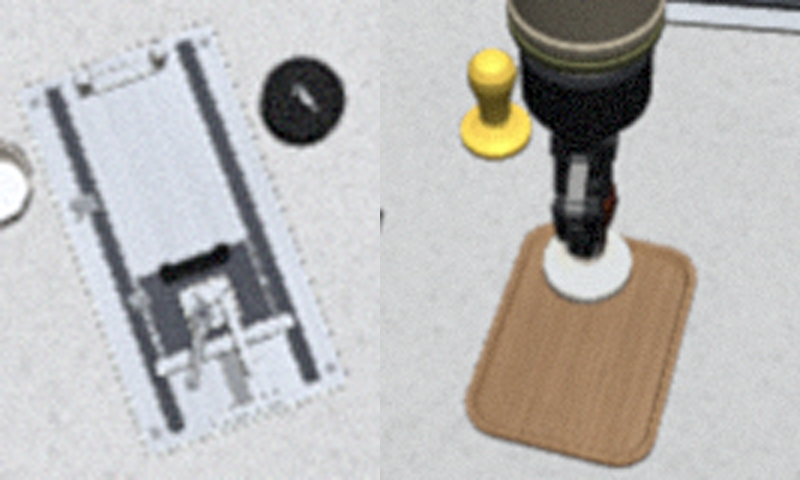

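The tamper is held upright above the tray and the leg is clear in the top view. Next I lower it onto the tray.

```bash
python3 -m jog '[[[0.05,0.1,0.4,0,0,0,0],[0,0.05,0.5,0,0,0,0],[0,0,0.5,0,0,0,0],[0,0,0.3,0,0,0,0],[0,0,0.15,0,0,0,0],[0,0,0.08,0,0,0,0],[0,0,0.06,0,0,0,0],[0,0,0,0,0,0,0]]]' 40
python3 -c "
from h import *
to([492,352,53])"
```

```text
time: 7.18
tool_pos: [492.5, 352.3, 57.3]
tcp_rot: [-180.0, -0.0, 19.5]
ft_force: [0.8, -0.5, -4.4]
finger_gap: 36.2
t 7.17 tcp [492.5 352.3  57.3] rot [-1.7999e+02 -5.0000e-02  1.9550e+01] F [ 0.8 -0.5 -4.4] gap 36.2 -> units [-0.01   0.002  0.086]
```

```bash
python3 -m jog '[[[0,0,0.04,0,0,0,0],[0,0,0.04,0,0,0,0],[0,0,0,0,0,0,0]]]' 40
python3 -c "
from h import *
to([492,352,53])"
```

```text
time: 7.55
tool_pos: [492.7, 352.4, 53.4]
tcp_rot: [-180.0, -0.1, 19.5]
ft_force: [0.6, 0.1, -0.3]
finger_gap: 36.6
t 7.55 tcp [492.7 352.4  53.4] rot [-1.7999e+02 -8.0000e-02  1.9540e+01] F [ 0.6  0.1 -0.3] gap 36.6 -> units [-0.017  0.002  0.009]
```

The wrist load has gone from -4.4 N to about 0, so the tamper is resting on the tray. I'll release, rise, check and move toward the front of the stand.

```bash
python3 -m jog '[[[0,0,0,0,0,0,1],[0,0,0,0,0,0,1],[0,0,0,0,0,0,1],[0,0,0,0,0,0,1],[0,0,0,0,0,0,1],[0,0,-0.3,0,0,0,1],[0,0,-0.5,0,0,0,1],[0,0,-0.6,0,0,0,1],[0,0,-0.7,0,0,0,1]]]' 40
python3 -m jog '[[[-0.2,0.4,0,0,0,0,1],[-0.3,0.7,0,0,0,0,1],[-0.3,0.7,0,0,0,0,1],[-0.3,0.7,0,0,0,0,1],[-0.3,0.7,0,0,0,0,1],[-0.3,0.7,0,0,0,0,0.92],[-0.4,0.7,0,0,0,0,0.92],[-0.4,0.7,0,0,0,0,0.92],[-0.4,0.7,0,0,0,0,0.92],[-0.35,0.7,0,0,0,0,0.92],[-0.25,0.7,0,0,0,0,0.92],[-0.1,0.4,0,0,0,0,0.92]]]' 40
python3 - <<'E'
from h import *
to([452.5,-81.2,17])
p,d=take("top","top3"); q,e=take("side","side3")
a=cv2.resize(p[200:320,170:390,::-1],(660,360),interpolation=cv2.INTER_CUBIC)
b=cv2.resize(q[230:420,240:400,::-1],None,fx=1.3,fy=1.3)
cv2.imwrite("pics/c5.png",cv2.convertScaleAbs(a,alpha=1.4))
hsv=cv2.cvtColor(p,cv2.COLOR_RGB2HSV); m=((hsv[:,:,1]>90)&(hsv[:,:,2]<110)).astype(np.uint8); w=np.zeros_like(m); w[260:325,170:240]=1; m&=w
c=cv2.findContours(m,0,2)[0]
if c:
    (u,v),r=cv2.minEnclosingCircle(max(c,key=cv2.contourArea)); print(u,v,r,plane("top",[[u,v]],80))
E
```

```text
time: 8.68
tool_pos: [492.0, 352.0, 159.5]
tcp_rot: [-180.0, -0.0, 19.5]
ft_force: [0.3, 0.7, 0.5]
finger_gap: 85.6
time: 10.18
tool_pos: [453.1, -77.5, 159.2]
tcp_rot: [179.9, -0.1, 19.5]
ft_force: [0.1, 0.1, 0.2]
finger_gap: 78.6
t 10.18 tcp [453.1 -77.5 159.2] rot [ 1.7992e+02 -8.0000e-02  1.9460e+01] F [0.1 0.1 0.2] gap 78.6 -> units [-0.041  0.061  2.845]
195.6666717529297 289.5833435058594 8.09029483795166 [[492.70827738 353.86722051  80.        ]]
```

View pics/c5.png

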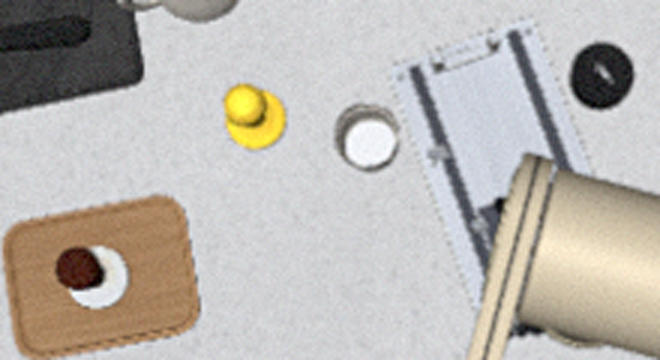

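The tamper stands released on the tray, base near (97,277), and the clip is still visible at (437,155). Next I descend in front of the crossbar.

```bash
python3 -m jog '[[[-0.04,0.06,0.4,0,0,0,0.92],[0,0,0.7,0,0,0,0.92],[0,0,0.7,0,0,0,0.92],[0,0,0.5,0,0,0,0.92],[0,0,0.35,0,0,0,0.92],[0,0,0.15,0,0,0,0.92],[0,0,0,0,0,0,0.92]]]' 40
python3 - <<'E'
from h import *
to([452.5,-81.2,17])
q,e=take("side","side4"); p,d=take("top","top4")
b=cv2.resize(q[200:300,280:420,::-1],(700,500),interpolation=cv2.INTER_CUBIC)
cv2.imwrite("pics/c6.png",cv2.convertScaleAbs(b,alpha=1.4))
E
```

```text
time: 11.15
tool_pos: [452.1, -78.8, 18.0]
tcp_rot: [-180.0, 0.0, 19.6]
ft_force: [0.6, -0.8, 0.1]
finger_gap: 78.1
t 11.15 tcp [452.1 -78.8  18. ] rot [-1.7999e+02  1.0000e-02  1.9570e+01] F [ 0.6 -0.8  0.1] gap 78.1 -> units [-0.009  0.049  0.021]
```

View pics/c6.png

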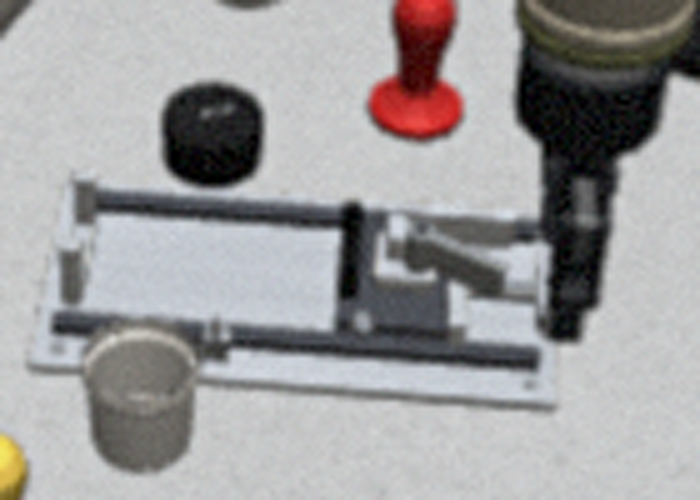

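```bash
python3 -m jog '[[[0.2,0.05,0,0,0,0,0.92],[0.3,0,0,0,0,0,0.92],[0.3,0,0,0,0,0,0.92],[0.3,0,0,0,0,0,0.92],[0.3,0,0,0,0,0,0.92],[0.2,0,0,0,0,0,0.92],[0,0,0,0,0,0,0.92]]]' 40
python3 - <<'E'
from h import *
from scipy.optimize import least_squares
th=np.radians(19.5);u=np.array([np.cos(th),np.sin(th)]);n=np.array([-u[1],u[0]])
def st(P): return np.array([P[0]*u[0]+P[1]*u[1]-549.4,P[0]*n[0]+P[1]*n[1]+227.5,P[2]]).round(1)
def tri(a,b):
    A=[];B=[]
    for nme,p in(("top",a),("side",b)):
        o,d=ray(nme,[p]);d=d[0]/np.linalg.norm(d[0]);M=np.eye(3)-np.outer(d,d);A.append(M);B.append(M@o)
    P=np.linalg.lstsq(np.vstack(A),np.hstack(B),rcond=None)[0]; return st(P),[np.abs(A[i]@P-B[i]).max().round(1) for i in(0,1)]
top=lambda x,y:(295+x/5-.4,200+y/5-.4); side=lambda x,y:(280+x/5-.4,200+y/5-.4)
print("mark",tri(top(104,253),side(217,326)));print("ptr",tri(top(175,374),side(362,318)))
to([452.5,-81.2,17]); print(st(telemetry.sense()["tool_pos"]))
q,e=take("side","side5");p,d=take("top","top5")
b=cv2.resize(q[225:290,300:400,::-1],(500,325),interpolation=cv2.INTER_CUBIC)
a=cv2.resize(p[225:290,300:360,::-1],(300,325),interpolation=cv2.INTER_CUBIC)
cv2.imwrite("pics/c7.png",cv2.convertScaleAbs(np.hstack([b,a]),alpha=1.4))
E
```

```text
time: 12.12
tool_pos: [528.7, -54.7, 17.5]
tcp_rot: [-180.0, 0.1, 19.6]
ft_force: [-4.4, -1.8, 3.2]
finger_gap: 78.6
mark (array([32.1, 57.2, 30.1]), [np.float64(0.4), np.float64(0.4)])
ptr (array([-44.6,  43.3,  30.2]), [np.float64(1.4), np.float64(1.4)])
t 12.12 tcp [528.7 -54.7  17.5] rot [-1.800e+02  8.000e-02  1.957e+01] F [-4.4 -1.8  3.2] gap 78.6 -> units [-1.613 -0.011  0.012]
[-69.3  -0.5  17.5]
```

View pics/c7.png

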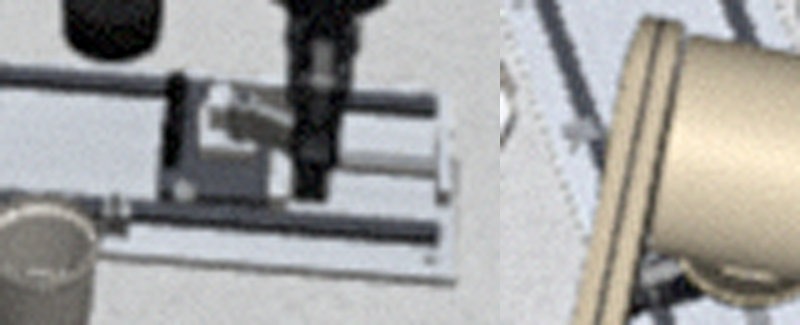

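Side crop: the pointer is now at (182,188) and the clip at (116,210), with the leg about halfway out and the lever open. The push force is about 4.8 N. I'll keep pushing.

```bash
python3 -m jog '[[[0.2,0,0,0,0,0,0.92],[0.2,0,0,0,0,0,0.92],[0.15,0,0,0,0,0,0.92],[0.05,0,0,0,0,0,0.92],[0,0,0,0,0,0,0.92]]]' 40
cat >> h.py <<'E'
th=np.radians(19.5);U=np.array([np.cos(th),np.sin(th)]);N=np.array([-U[1],U[0]])
def st(P): return np.array([P[0]*U[0]+P[1]*U[1]-549.4,P[0]*N[0]+P[1]*N[1]+227.5,P[2]]).round(1)
def onlat(n,uv,lat):
    o,d=ray(n,[uv]);d=d[0]; k=(lat-227.5-o[:2]@N)/(d[:2]@N); return st(o+k*d)
E
python3 - <<'E'
from h import *
print("prev ptr",onlat("side",(300+182/5-.4,225+188/5-.4),43.3),"mark",onlat("side",(300+116/5-.4,225+210/5-.4),57.2))
to([452.5,-81.2,17]); print(st(telemetry.sense()["tool_pos"]))
q,e=take("side","side6")
b=cv2.resize(q[240:280,300:360,::-1],(780,520),interpolation=cv2.INTER_CUBIC)
cv2.imwrite("pics/c8.png",cv2.convertScaleAbs(b,alpha=1.5))
E
```

```text
time: 12.85
tool_pos: [555.9, -44.9, 17.2]
tcp_rot: [-180.0, 0.1, 19.5]
ft_force: [-5.3, -4.2, 2.6]
finger_gap: 78.3
prev ptr [-0.8 43.3 29.8] mark [32.9 57.2 23.6]
t 12.85 tcp [555.9 -44.9  17.2] rot [-1.7998e+02  1.3000e-01  1.9540e+01] F [-5.3 -4.2  2.6] gap 78.3 -> units [-2.192 -0.009  0.009]
[-40.4  -0.4  17.2]
```

View pics/c8.png

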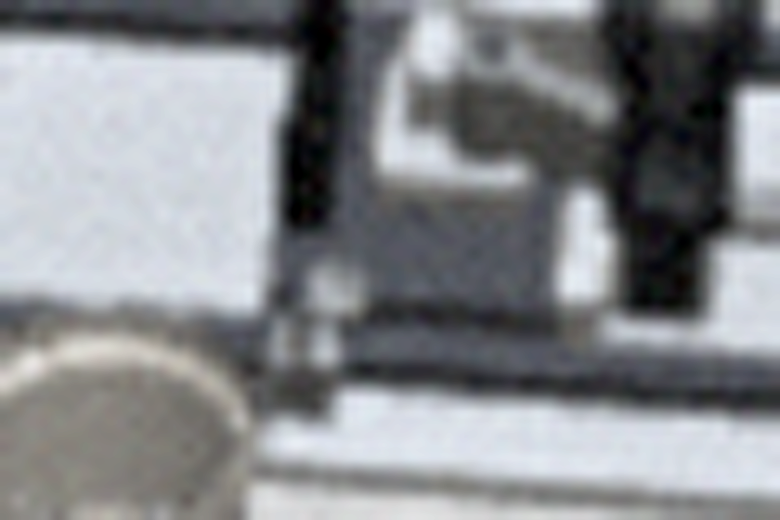

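Run:
```python
from h import *
im=np.mean([snapshot("side")[0].astype(float) for _ in range(8)],0)
np.save("pics/avg.npy",im)
b=cv2.resize(im[252:276,308:340,::-1],(800,600),interpolation=cv2.INTER_CUBIC)
cv2.imwrite("pics/c9.png",np.clip(b*1.6,0,255).astype(np.uint8))
for c,l in(((300+336/13-.46,240+288/13-.46),43.3),((300+303/13-.46,240+345/13-.46),57.2)): print(onlat("side",c,l))
# columns expected for x=26..36 at mark lateral/height
for x in(24,28,32,36):
  for lat,z in((57,38),(45,32)):
    w=(x+549.4)*U+(lat-227.5)*N; p=proj("side",[[w[0],w[1],z]])[0]; print(x,lat,((p-[308,252]+.48)*25).round(0))
```

```text
[27.4 43.3 28.8]
[32.8 57.2 25.5]
24 57 [469. 284.]
24 45 [478. 246.]
28 57 [431. 281.]
28 45 [440. 243.]
32 57 [393. 278.]
32 45 [402. 240.]
36 57 [355. 275.]
36 45 [365. 237.]
```

View pics/c9.png

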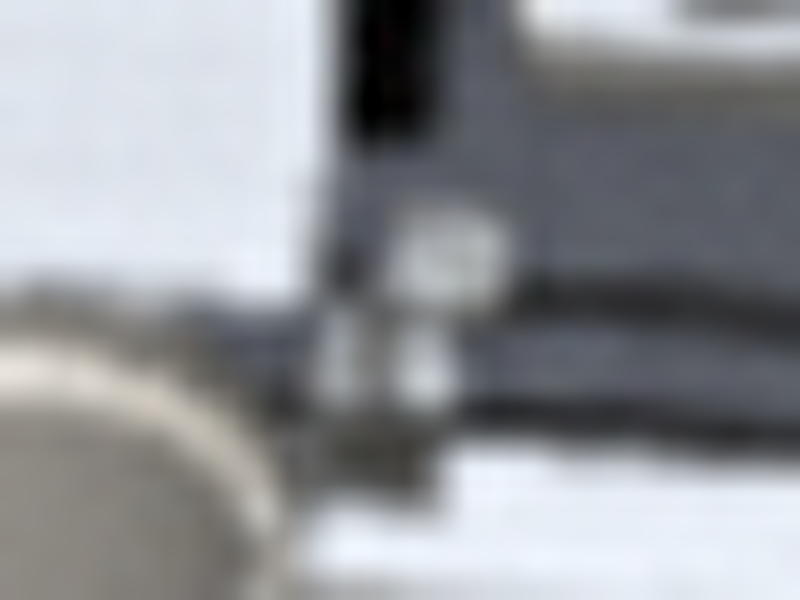

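The pointer block is centred near column 450 and the clip's blade near 378 in this 25x crop, so about 6 mm remains. I'll advance that much.

```bash
python3 -m jog '[[[0.08,0,0,0,0,0,0.92],[0.04,0,0,0,0,0,0.92],[0,0,0,0,0,0,0.92],[0,0,0,0,0,0,0.92]]]' 40
python3 - <<'E'
from h import *
to([452.5,-81.2,17]); print(st(telemetry.sense()["tool_pos"]))
im=np.mean([snapshot("side")[0].astype(float) for _ in range(8)],0)
b=cv2.resize(im[246:278,308:348,::-1],(800,640),interpolation=cv2.INTER_CUBIC)[:600]
cv2.imwrite("pics/c10.png",np.clip(b*1.6,0,255).astype(np.uint8))
E
```

```text
time: 13.8
tool_pos: [561.4, -43.0, 17.2]
tcp_rot: [-180.0, 0.1, 19.5]
ft_force: [-4.1, -3.8, 1.6]
finger_gap: 78.6
t 13.8 tcp [561.4 -43.   17.2] rot [-1.7998e+02  1.4000e-01  1.9540e+01] F [-4.1 -3.8  1.6] gap 78.6 -> units [-2.307 -0.008  0.009]
[-34.6  -0.4  17.2]
```

View pics/c10.png

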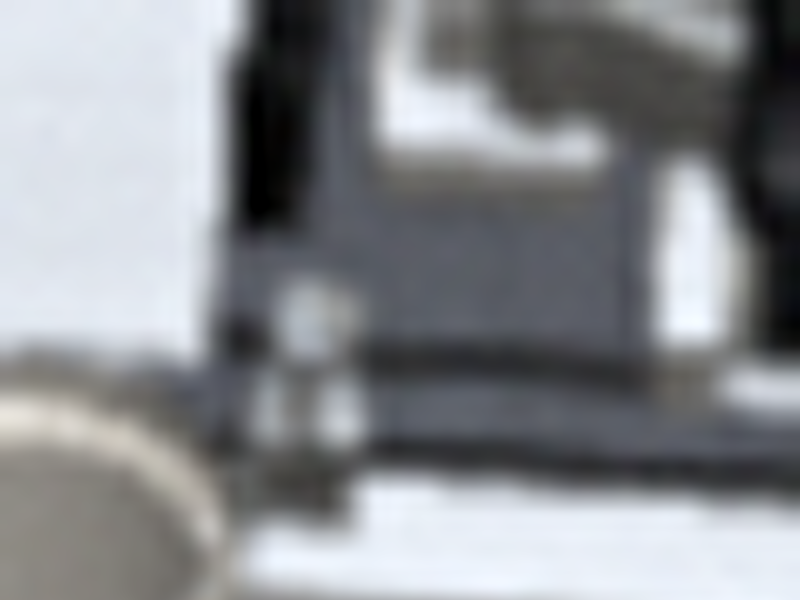

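Pointer (about 315) and blade (about 302-307) now agree to within roughly 1 mm of leg travel, and the leg has been held there with the lever open. Next I close the jaws on tab and lever.

```bash
python3 -m jog '[[[0.01,0,0,0,0,0,0.8],[0,0,0,0,0,0,0.7],[0,0,0,0,0,0,0.6],[0,0,0,0,0,0,0.6]]]' 30
python3 -c "
from h import *
to([452.5,-81.2,17]); print(st(telemetry.sense()['tool_pos']))"
python3 -m jog '[[[0,0,0,0,0,0,0.5],[0,0,0,0,0,0,0.42],[0,0,0,0,0,0,0.35],[0,0,0,0,0,0,0.25],[0,0,0,0,0,0,0.15],[0,0,0,0,0,0,0.1],[0,0,0,0,0,0,0.1]]]' 30
python3 - <<'E'
from h import *
to([452.5,-81.2,17]); print(st(telemetry.sense()["tool_pos"]))
im=np.mean([snapshot("side")[0].astype(float) for _ in range(8)],0)
b=cv2.resize(im[246:278,308:348,::-1],(800,640),interpolation=cv2.INTER_CUBIC)[:600]
cv2.imwrite("pics/c11.png",np.clip(b*1.6,0,255).astype(np.uint8))
E
```

```text
time: 14.7
tool_pos: [561.7, -42.4, 17.3]
tcp_rot: [-179.9, 0.1, 19.5]
ft_force: [-7.4, -2.5, 4.7]
finger_gap: 51.3
t 14.7 tcp [561.7 -42.4  17.3] rot [-1.7994e+02  1.4000e-01  1.9550e+01] F [-7.4 -2.5  4.7] gap 51.3 -> units [-2.317e+00  1.000e-03  1.100e-02]
[-34.1   0.   17.3]
time: 15.58
tool_pos: [561.9, -43.1, 17.3]
tcp_rot: [180.0, 0.1, 19.6]
ft_force: [-5.2, -4.6, 2.3]
finger_gap: 23.8
t 15.57 tcp [561.9 -43.1  17.3] rot [1.800e+02 1.300e-01 1.956e+01] F [-5.2 -4.6  2.3] gap 23.8 -> units [-2.318 -0.014  0.012]
[-34.1  -0.7  17.3]
```

The jaws stopped at 23.8 mm, close to the 25 mm closed width (the 39 mm bulb also read low). The picture limit is reached, so I'll check leg drift and the tamper numerically.

Run:
```python
from h import *
a=cv2.imread("pics/c10.png",0);b=cv2.imread("pics/c11.png",0)
t=a[120:330,340:640]   # leg block
r=cv2.matchTemplate(b,t,cv2.TM_CCOEFF_NORMED);_,m,_,l=cv2.minMaxLoc(r);print("leg shift px",(np.array(l)-[340,120])/20,m)
t=a[380:560,230:420];r=cv2.matchTemplate(b,t,cv2.TM_CCOEFF_NORMED);_,m,_,l=cv2.minMaxLoc(r);print("clip shift px",(np.array(l)-[230,380])/20,m)
# pointer blob and clip: bright column centroids
for n,i in(("before",a),("after",b)):
    f=lambda r0,r1,c0,c1:(np.clip(i[r0:r1,c0:c1].astype(float)-130,0,None).sum(0)@np.arange(c0,c1)/np.clip(i[r0:r1,c0:c1].astype(float)-130,0,None).sum())
    print(n,"ptr col",f(285,345,255,380),"clip col",f(385,440,240,375))
p,d=take("top","topE"); hsv=cv2.cvtColor(p,cv2.COLOR_RGB2HSV); m=((hsv[:,:,1]>90)&(hsv[:,:,2]<110)).astype(np.uint8); w=np.zeros_like(m); w[260:325,170:240]=1; m&=w
c=cv2.findContours(m,0,2)[0];(u,v),r=cv2.minEnclosingCircle(max(c,key=cv2.contourArea)); print("tamper",plane("top",[[u,v]],80))
to([0,0,0])
```

```text
leg shift px [-0.1 -0.1] 0.9816990494728088
clip shift px [0. 0.] 0.9996854662895203
before ptr col 310.591825242892 clip col 325.32052711517696
after ptr col 310.75597259800816 clip col 325.3293392763503
tamper [[492.70827738 353.86722051  80.        ]]
t 16.02 tcp [561.9 -43.   17.3] rot [1.800e+02 1.300e-01 1.956e+01] F [-5.  -4.4  2.8] gap 23.9 -> units [-10.301  -4.573   0.369]
```

```bash
python3 -c "
from bench import job
print(job.hand_in())"
```

```text
the job is handed in; nothing more can be done
None
```

The job is handed in at about 16 s on the robot's clock (limit 54 s), with the arm still holding the leg out and the lever squeezed. No verdict was reported.

**What I did:** I moved the tamper upright onto the tray near its centre and released it. Then I pushed the leg out about 77 mm with the lever open and held it at the mark for over 0.2 s. Finally I squeezed the lever shut against the tab with a 30 N grip.

**Last checks:**
- **Leg:** the pointer is about 1 mm from the mark in the side view, and it shifted about 0.3 mm while the lever closed. Single measurements of the mark's position differed by about 1.5 mm.
- **Lever:** the jaws stopped at 23.9 mm, against a 25 mm closed width, so the lever looks shut. This rests on the gap reading alone; I did not see it in a picture because the 12-picture limit was reached.
- **Push:** the wrist reads a level force of about 6.7 N, which matches the spring.
- **Tamper:** its place in the top view is unchanged since I released it. I saw it upright on the tray in the picture taken after release.
- **Other things on the worktop:** the moves kept well clear of them, but I did not measure them again at the end.

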